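# Open the hold-down arm and seat the spider adapter

## Robot

A 7-joint arm with a two-finger parallel gripper is mounted at the origin on the work surface. World frame = base frame: x ahead of the robot, y to its left, z up, the work surface at z = 0. Lengths are in m, angles in degrees, forces in N, time in s.
With the tool pointing down it reaches from about 0.4 to 0.75 m from the base axis. Payload 19.5 kg.
Tool frame: the origin (TCP) lies midway between the tips of the shut fingers; the grasp point (between the pads) lies env.tcp_to_grasp behind it (env.tcp_to_grasp is the distance from the TCP to the grasp point, in m); x points along the fingers, y is the direction in which the jaws open and shut, and the axes are right-handed (so a half turn about x gives the same grasp; the last joint's range is limited). The gripper opens to 85 mm and grips with 20 to 120 N. Pads are 22 mm wide; open, the fingers measure 114 mm over their backs; the gripper's body (76 mm by 85 mm) begins 54 mm behind the grasp point. The pads swing forward as they close: fully open they stand 13 mm farther back than shut.
Start: joints at [-71.373, 40.479, -1.581, 85.061, 1.261, 54.483, -4.326], TCP at [0.206, 0.537, 0.231] pointing down, gripper open.
Joint ranges: [-155.06, 155.06], [-18.47, 123.98], [-90, 86.84], [0, 140.48], [-83.41, 263.41], [0, 116], [-161.91, 161.91]. Speed limits (degrees/s): [108.29, 108.29, 147.25, 147.25, 172.46, 172.46, 172.46].

## Interface

Orientations are given as [roll, pitch, yaw] about the fixed x, y, z axes, in that order (R = Rz(yaw) Ry(pitch) Rx(roll)).
In Python, from cell import env, cams, job gives the robot as it stands. The module is installed in compiled form; this text tells all that it offers.
- The arm moves only by the tool drive_tool, never from a script. Its argument "rows" is a list of rows, each a list of 4 numbers: the shift along the tool's x, y, z in m, then the turn about the tool's x in degrees. In form: [[dx, dy, dz, yaw], ...]. A call has exactly 5 rows; each row is the pose to reach, as a shift and turn from the pose measured when the call began, along the tool's axes at that moment; what a row does not reach only later rows make up. A row lasts 1/10 s, in which the tool goes at most 50 mm and 8.59 degrees, less where a joint would pass 70% of its speed; a pose out of reach is approached as far as the arm can. A call with a gripper value outside its range is refused whole. "jaw" is the opening, from -1 (shut) to 1 (fully open), so that 0 is half open, set as the call begins (left out, the last holds). The fingers move at their own pace and stop on an object; the grip force is fixed at half the most. Time passes only in rows, so rows that repeat a pose let the fingers close, or fill a call up. It gives the time, the measured TCP pose, the force and the opening at its end, in the units of the state.
- env.get_state(): the state, without advancing time (a new reading comes with each control period).
- cams.get_image(name): name is "scene" or "top"; returns the picture (400x640x3 uint8, blue, green, red); there is no depth.
- cams.calibration(name): a dict with "fx", "fy", "cx", "cy" (pixels), "R" (3x3) and "t" (3): a world point X has camera coordinates R X + t. Camera axes: x right, y down, z forward; pixel columns grow to the right and rows downward; lengths in m; the calibration is good to about 2 mm. A picture is of the moment at which its call begins. calibration takes no time and is no camera call.
- job.job_done(): hands the job in, once; it reports no verdict.
The state is a dict: "time": time; "joint_pos": joint angles; "dq": joint speeds; "effort": joint torques, N m; "tcp_pos": TCP position; "ee_rot": TCP orientation; "wrist_force": force on the tool from outside, world axes, zero at the start; "ft_torque": the same for the moment, N m; "opening": finger opening in m.
Only numpy, scipy, OpenCV 4.12 (cv2) and the standard library are available. Lean on these libraries where they do the work, as an engineer would, in place of code of your own. Each camera call takes 0.05 s, during which the arm holds its last target.

## Task

Get the playback deck ready for a seven-inch disc: gently lift the counterweighted hold-down arm past its balance point and let go so that it rests open on its rubber buffer by itself, without flinging it or forcing it against the buffer. Then slip the brass spider adapter over the spindle and seat it fully down, flat on the platter, without pressing hard, and let go of it. Leave the other things on the desk where they are.

Things in the scene. Friction and masses are not known exactly. Their poses are not given: they have to be found in the camera images.
- deck: playback deck, fixed to the desk: grey plinth 445 x 260 mm, top face 45 mm above the desk, with a 180 mm round platter. Origin on the desk surface straight below the spindle; x points from the spindle to the hinge of the hold-down arm (rear), y to the left of that, z up. The plinth reaches from x = -120 to +325 mm and y = -130 to +130 mm
- seat (a point): centre of the platter's top face at the foot of the spindle (60 mm above the desk). The spindle is a fixed steel pin 8 mm in diameter standing 18 mm above this point, its top 5 mm tapering to 3.6 mm
- hold_arm (a joint): angle of the hold-down arm, rad: 0 = closed (beam level, presser head down over the spindle), grows as its front end with the T-bar swings up and back over the hinge. The hinge runs along the deck's y, turns freely, lightly damped (0.3 N m s/rad). Below its balance point the arm falls shut, beyond it falls open by itself until its ball counterweight lands on the buffer. Open, it stands clear of the spindle
- tail (a point): point on the arm's tail rod behind the hinge, 96 mm from it (the rod rises rearward at 51.5 degrees when closed). A 53 mm steel ball, 0.6 kg, is clamped on it 64 to 120 mm from the hinge; where differs each time and is not reported. It shifts the balance point (0.9 to 1.42 rad) and the rest angle (1.26 to 1.72 rad, 0.2 to 0.35 past balance): no one angle serves for all
- hinge (a point): hinge axis of the hold-down arm, midway between its cheeks: 170 mm behind the spindle (deck x) and 125 mm above the desk. Nearer the spindle, 40 mm from the T-bar, a 32 mm wide presser head hangs 63 mm under the beam's middle
- handle (a point): centre of the steel T-bar at the arm's front end, 210 mm from the hinge: round, 12 mm thick, 34 mm long along the deck's y, flat ends, across a beam 12 mm wide, 16 mm high. Closed, it is 65 mm above the platter, nothing under it. It can be pinched end to end from above and pivots in the fingers. Its load, 2.5 to 4 N when closed, fades to nothing at the balance point, then turns to a pull towards open
- buffer: rubber strip 125 x 50 x 7.5 mm on the plinth behind the hinge, on which the ball counterweight comes to rest when the arm is open. Origin at the centre of its underside. Falling open from just past balance, the ball lands with about 8 to 15 N; over 20 N is too much
- adapter: brass spider adapter, loose on the desk, upright, 115 g: a round hub 26 mm in diameter and 30 mm high with a 10 mm hole right through along its axis, and three small feet 5 mm high that spread from its bottom to a 44 mm circle. Origin at the centre of its underside, z up along the hub
- pointer_knob: loose bakelite pointer knob, 38 mm wide, 24 mm high, lying on the plinth's front left corner; leave alone. Origin at its underside
- puck: flat black plastic ring, 38 mm wide, 10 mm high, on the desk; leave alone. Origin at its underside
- dome: clear glass dome, 90 mm wide, 104 mm high, on the desk; leave alone. Origin at its underside
- disc_stand: slotted oak stand 200 x 130 mm with four upright seven-inch discs, 196 mm high; leave alone. Origin at its underside
- gauge: small aluminium gauge block 50 x 35 x 28 mm; leave alone. Origin at its underside
- driver: screwdriver about 160 mm long lying on the desk; leave alone
Not all that is in view belongs to the job. Of the things that look like the adapter, the smaller one is meant.

How it is judged (in metres and radians):
On the way, in this order (a step that is already met when the one before it is completed fails the run):
1. the hold-down arm rests open by itself, still and not touched by the gripper (value of joint hold_arm above 1.18 rad and velocity of joint hold_arm between -0.03 and 0.03 rad/s and contact force between buffer and anything else above 0.2 N and contact force between the fingers and deck below 0.1 N), for 0.3 s.
2. the adapter is over the spindle, flat on the platter (horizontal distance between adapter and seat below 0.003 m and z of adapter in the frame of seat below 0.003 m and angle between adapter's own z axis and vertical below 0.08 rad), for 0.2 s.
At the end, for the whole second after the job is handed in: The hold-down arm rests open on its buffer (joint above 1.18 rad, still), and the adapter stands at rest round the spindle with its underside within 3 mm of the platter, within 3 mm of centre and tilted less than 0.08 rad (all of step 2 and value of joint hold_arm above 1.18 rad and velocity of joint hold_arm between -0.05 and 0.05 rad/s and linear speed of adapter below 0.02 m/s); the robot touches nothing.
It fails at once if the hold-down arm is flung (faster than 2 rad/s) (velocity of joint hold_arm above 2 rad/s).
It fails at once if the open arm is forced against the buffer (over 20 N) (contact force between buffer and anything else above 20 N).
It fails at once if the adapter is pressed on the deck with more than 20 N (contact force between adapter and deck above 20 N).
It fails at once if a bystander is pushed more than 20 mm (distance of any of pointer_knob, puck, dome, disc_stand, gauge, driver from where it was at the start of the episode above 0.02 m).
It also fails if it takes over 72 s, if anything falls off the work surface, if the arm or the gripper's body presses on something with over 40 N, if the wrist force passes 120 N, or if a joint passes its speed limit or range.

## Working session

There is one attempt and no reset: what is moved stays moved. The work goes in short steps, Python scripts to look and compute and a tool call to move; the robot and the scene stay as the last step left them, time stands still between calls to the robot, and variables do not carry over. Pictures are saved under pics/ and viewed, and the job is handed in when it is done.

Besides the shell and the picture viewer there is one more tool, called as name(argument=value, ...), one argument or row to a line, values as JSON. drive_tool: Moves the arm, as the interface text tells. Its arguments: {"type":"object","properties":{"rows":{"type":"array","items":{"type":"array","items":{"type":"number"}}},"jaw":{"type":"number"}},"required":["rows"]}

```bash
mkdir -p pics
python3 - <<'E'
from cell import env,cams,job
import cv2
print(env.get_state(), env.tcp_to_grasp)
for n in ("scene","top"):
    cv2.imwrite(f"pics/{n}0.png",cams.get_image(n)); print(n,cams.calibration(n))
E
```

```text
{'time': 0.0, 'joint_pos': array([-71.37350969,  40.51298554,  -1.58336502,  85.08395327,
         1.26058627,  54.48379788,  -4.32861965]), 'dq': array([ 0.21464067,  0.05741097, -0.06849288, -0.00997484,  0.00871308,
       -0.11719229,  0.04631573]), 'effort': array([-2.76225946e-04, -8.83229542e+01,  1.23419333e+00, -2.36167914e+01,
        1.67729740e-02,  6.61926882e-03, -1.31179266e-05]), 'tcp_pos': array([0.20610579, 0.53650306, 0.23083856]), 'ee_rot': array([ -88.64812977,   89.93658904, -109.66581248]), 'wrist_force': array([ 0.4681421,  0.6618148, -0.9579898]), 'ft_torque': array([-0.03065625,  0.06214028, -0.00067764]), 'opening': 0.08550688964631979} 0.0187
scene {'fx': 400.29078545933214, 'fy': 400.29078545933214, 'cx': 312.36784007427576, 'cy': 205.39244282371862, 'R': array([[ 0.8663331 ,  0.49938377, -0.0091003 ],
       [ 0.43277835, -0.75963211, -0.48545027],
       [-0.24933886,  0.41662322, -0.87421692]]), 't': array([-0.46066054, -0.16320295,  1.36770215])}
top {'fx': 409.08230240571214, 'fy': 409.08230240571214, 'cx': 324.5442417710409, 'cy': 195.3015053936377, 'R': array([[-0.02937038, -0.99919041, -0.02749388],
       [-0.99301139,  0.03231208, -0.11350905],
       [ 0.11430554,  0.02396794, -0.99315647]]), 't': array([0.04377303, 0.54479929, 1.21537162])}
```

View pics/scene0.png

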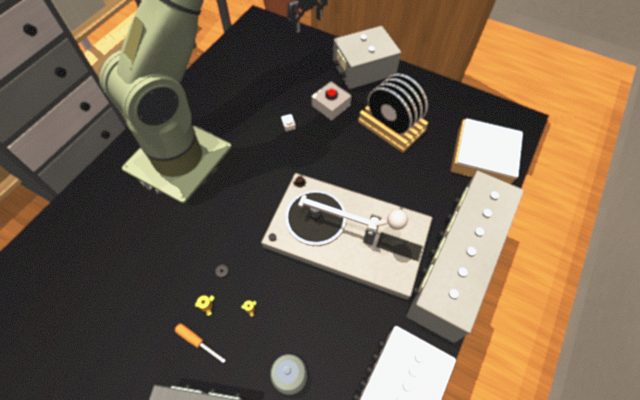

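View pics/top0.png

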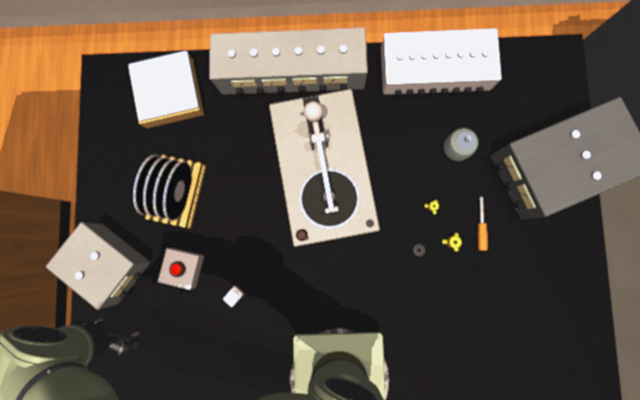

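The scene picture shows the deck with the arm closed: T-bar near (303,202) and ball at (398,218). Two brass spiders are at (205,303) and (249,306). In the top view the T-bar is near (331,209), the larger spider at (454,242) and the smaller at (432,206). I'll zoom in next.

```bash
cat > h.py <<'E'
import numpy as np, cv2
from cell import env,cams,job
def K(n):
    c=cams.calibration(n); return c
def proj(n,X):
    c=K(n); p=c["R"]@np.array(X)+c["t"]; return np.array([c["fx"]*p[0]/p[2]+c["cx"],c["fy"]*p[1]/p[2]+c["cy"]])
def ray(n,uv):
    c=K(n); d=np.array([(uv[0]-c["cx"])/c["fx"],(uv[1]-c["cy"])/c["fy"],1]); R=np.array(c["R"])
    d=R.T@d; return -R.T@c["t"], d/np.linalg.norm(d)
def plane(n,uv,z):
    o,d=ray(n,uv); return o+d*(z-o[2])/d[2]
def tri(uv_s,uv_t):
    o1,d1=ray("scene",uv_s); o2,d2=ray("top",uv_t)
    A=np.array([d1,-d2]).T; s=np.linalg.lstsq(A,o2-o1,rcond=None)[0]
    a=o1+s[0]*d1; b=o2+s[1]*d2; return (a+b)/2, np.linalg.norm(a-b)
def crop(im,x0,y0,x1,y1,f,name):
    cv2.imwrite(f"pics/{name}.png",cv2.resize(im[y0:y1,x0:x1],None,fx=f,fy=f,interpolation=cv2.INTER_CUBIC))
E
python3 - <<'E'
from h import *
s=cv2.imread("pics/scene0.png");t=cv2.imread("pics/top0.png")
crop(s,255,165,445,305,4,"sc1");crop(t,260,80,390,255,3.4,"tc1")
a=cv2.resize(s[255:335,180:280],None,fx=4,fy=4,interpolation=cv2.INTER_CUBIC);b=cv2.resize(t[185:265,400:500],None,fx=4,fy=4,interpolation=cv2.INTER_CUBIC)
cv2.imwrite("pics/br.png",np.hstack([a,b]))
for n,i in(("scene",s),("top",t)):
    hsv=cv2.cvtColor(i,cv2.COLOR_BGR2HSV)
    m=cv2.inRange(hsv,(22,120,100),(35,255,255))
    N,l,st,ce=cv2.connectedComponentsWithStats(m)
    for k in range(1,N):
        if st[k][4]>15: print(n,st[k],ce[k])
E
```

```text
scene [360 110  47  33  92] [382.2173913  125.76086957]
scene [195 295  20  14 190] [203.71052632 301.08421053]
scene [241 300  16  11 122] [248.40983607 304.89344262]
scene [206 311   6   5  21] [208.76190476 313.38095238]
top [179 162  21  66 176] [190.14772727 193.35795455]
top [424 200  15  15 121] [432.76033058 206.24793388]
top [152 217   7   5  20] [155.2  219.25]
top [163 220   5   4  16] [164.75   221.4375]
top [449 233  13  19 163] [455.12883436 241.99386503]
top [442 239   6   6  29] [444.48275862 241.27586207]
```

View pics/sc1.png

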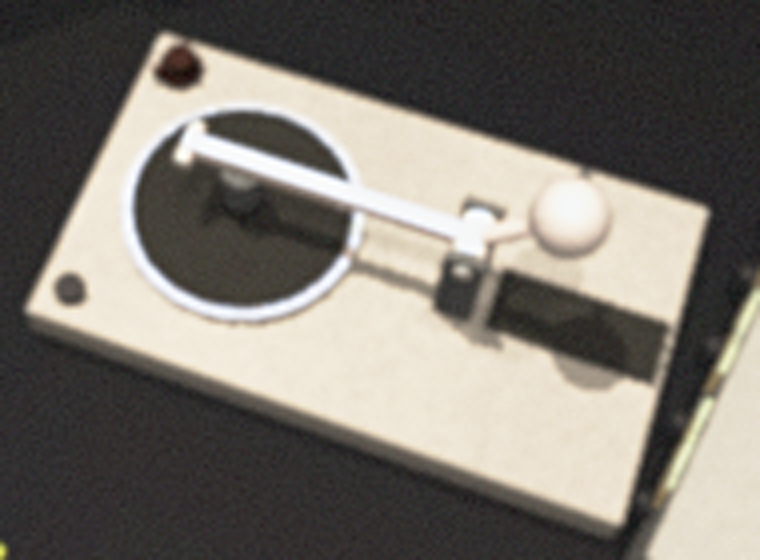

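View pics/tc1.png

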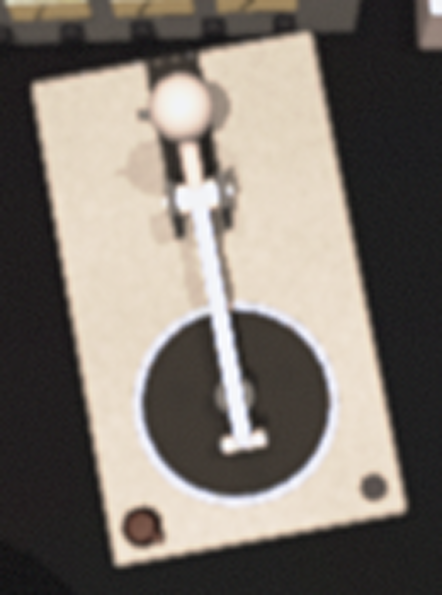

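View pics/br.png

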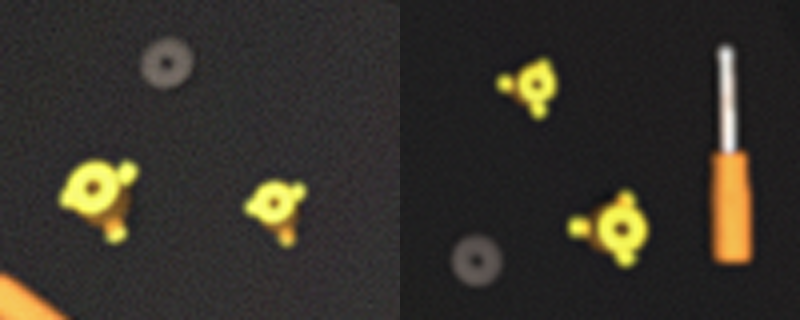

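Run:
```python
from h import *
f=lambda c,o,s:((c[0]+.5)/s-.5+o[0],(c[1]+.5)/s-.5+o[1])
print("adapter hole",tri(f((273,203),(180,255),4),f((137,84),(400,185),4)))
print("big hole",tri(f((93,188),(180,255),4),f((222,229),(400,185),4)))
# T-bar, ends in scene: 
print("tbar",tri(f((190,143),(255,165),4),f((244,442),(260,80),3.4)))
print("ball",tri(f((569,217),(255,165),4),f((182,107),(260,80),3.4)))
for n,cs in (("scene",[((163,35),(710,208),(620,530),(28,312)),(255,165),4]),("top",[((115,566),(32,82),(313,32),(407,513)),(260,80),3.4])):
    P=[plane(n,f(c,cs[1],cs[2]),.045) for c in cs[0]]; P=np.array(P); print(n,P.round(4).tolist(),[round(np.linalg.norm(P[i]-P[i-1]),4) for i in range(4)])
    im=cv2.imread(f"pics/{n}0.png").astype(int)
    # dark platter inside: threshold; fit circle to rim outside
    x0,y0,x1,y1=((280,185,350,252) if n=="scene" else (292,160,368,235))
    g=im.min(2); b=im[...,0]-im[...,2]
    m=((g>150)&(b>5)).astype(np.uint8)
    ys,xs=np.nonzero(m[y0:y1,x0:x1]); 
    Q=np.array([plane(n,(x+x0,y+y0),.06) for x,y in zip(xs,ys)])[:,:2]
    c=np.array(plane(n,(315.5,218) if n=="scene" else (329.5,198),.06))[:2]
    for it in range(30):
        r=np.linalg.norm(Q-c,axis=1); k=(r>.08)&(r<.095)
        A=np.c_[2*Q[k],np.ones(k.sum())]; s=np.linalg.lstsq(A,(Q[k]**2).sum(1),rcond=None)[0]; c=s[:2]
    print(n,"platter",c,np.sqrt(s[2]+c@c),k.sum())
```

```text
adapter hole (array([ 0.50407873, -0.30355529,  0.02605963]), np.float64(0.0005451533938983998))
big hole (array([ 0.39360262, -0.35763004,  0.03406444]), np.float64(0.00040479308399862985))
tbar (array([0.49464749, 0.00697667, 0.12305337]), np.float64(0.0012303548024972552))
ball (array([0.75763367, 0.04686293, 0.19472186]), np.float64(0.0005827019377520372))
scene [[0.4008, 0.1193, 0.045], [0.8371, 0.189, 0.045], [0.8759, -0.0706, 0.045], [0.4401, -0.1352, 0.045]] [np.float64(0.2575), np.float64(0.4418), np.float64(0.2625), np.float64(0.4406)]
scene platter [0.53733819 0.00928226] 0.08459560138816478 276
top [[0.395, 0.1236, 0.045], [0.836, 0.1905, 0.045], [0.8732, -0.0674, 0.045], [0.4336, -0.1334, 0.045]] [np.float64(0.2599), np.float64(0.446), np.float64(0.2606), np.float64(0.4445)]
top platter [0.53430507 0.01344877] 0.08498733692424439 341
```

```bash
cat >> h.py <<'E'
from scipy.spatial.transform import Rotation as Ro
def Rt(s): return Ro.from_euler("xyz",s["ee_rot"],degrees=True).as_matrix()
def goto(P,ydir_deg=None):
    """print shift in tool axes to world TCP target P; ydir_deg: desired world heading of tool y (mod 180)"""
    s=env.get_state();R=Rt(s);d=R.T@(np.array(P)-s["tcp_pos"])
    h=np.degrees(np.arctan2(R[1,1],R[0,1]));y=None
    if ydir_deg is not None:
        # turn about tool x (down): heading decreases with positive turn
        y=-((ydir_deg-h+90)%180-90)
    print("tcp",s["tcp_pos"].round(4),"yhead",round(h,2),"xdir",R[:,0].round(3),"shift",d.round(4),"turn",y,"F",s["wrist_force"].round(2),"T",s["ft_torque"].round(3),"j",s["joint_pos"].round(1),"t",s["time"],"open",round(s["opening"],4))
E
python3 - <<'E'
from h import *
goto([0.495,0.0065,0.24],98.6)
print(plane("top",(175,190),.1),plane("top",(170,215),.0))
E
```

```text
tcp [0.2061 0.5365 0.2309] yhead 68.98 xdir [-0.    -0.001 -1.   ] shift [-0.0087 -0.3912  0.4597] turn -29.619567211572303 F [-0.91  0.09 -0.01] T [ 0.021 -0.028 -0.007] j [-71.4  40.5  -1.6  85.1   1.3  54.5  -4.3] t 0.1 open 0.0852
[0.56774229 0.46046526 0.1       ] [0.50306714 0.51494756 0.        ]
```

drive_tool(
  rows=[
    [-0.01,-0.034,0.035,0],
    [-0.02,-0.068,0.07,0],
    [-0.03,-0.102,0.105,-4],
    [-0.03,-0.136,0.14,-8],
    [-0.03,-0.17,0.175,-12],
  ],
  jaw=1,
)

```text
time: 0.6
tcp_pos: [0.3089, 0.3133, 0.2612]
ee_rot: [-78.8, 90.0, -87.6]
wrist_force: [2.2, 1.1, 0.2]
opening: 0.0853
```

Run:
```python
from h import *
goto([0.495,0.0065,0.24],98.6)
```

```text
tcp [0.3089 0.3133 0.2612] yhead 81.17 xdir [ 0.    -0.001 -1.   ] shift [ 0.0215 -0.2746  0.231 ] turn -17.429682775951022 F [2.16 1.07 0.24] T [-0.01  -0.102  0.044] j [-45.1  27.   -7.2 108.5   4.7  44.8  26.4] t 0.6 open 0.0853
```

drive_tool(
  rows=[
    [0,-0.04,0.036,-4],
    [0,-0.08,0.072,-8],
    [0,-0.12,0.108,-12],
    [0,-0.16,0.144,-15],
    [0,-0.2,0.17,-17.4],
  ],
)

```text
time: 1.1
tcp_pos: [0.4407, 0.1007, 0.2613]
ee_rot: [-85.9, 90.0, -77.2]
wrist_force: [1.4, 0.3, 0.1]
opening: 0.0853
```

Run:
```python
from h import *
goto([0.495,0.0065,0.24],98.6)
```

```text
tcp [0.4407 0.1007 0.2613] yhead 98.7 xdir [ 0.    -0.001 -1.   ] shift [ 0.0213 -0.1013  0.0394] turn 0.0972349092710516 F [1.37 0.26 0.12] T [ 0.026 -0.096 -0.01 ] j [ -8.5  28.2 -13.7 106.3   8.9  46.6  71.9] t 1.1 open 0.0853
```

drive_tool(
  rows=[
    [0.01,-0.04,0.015,0],
    [0.02,-0.08,0.03,0],
    [0.021,-0.101,0.039,0],
    [0.021,-0.101,0.039,0],
    [0.021,-0.101,0.039,0],
  ],
)

```text
time: 1.6
tcp_pos: [0.4942, 0.0069, 0.2401]
ee_rot: [-166.7, 90.0, -158.1]
wrist_force: [-0.2, 0.4, 0.5]
opening: 0.0853
```

Run:
```python
from h import *
goto([0.495,0.0065,0.102],98.6)
s=cams.get_image("scene");t=cams.get_image("top")
a=cv2.resize(s[150:270,265:415],None,fx=5,fy=5,interpolation=cv2.INTER_CUBIC);cv2.imwrite("pics/s1.png",a)
b=cv2.resize(t[130:250,265:385],None,fx=5,fy=5,interpolation=cv2.INTER_CUBIC);cv2.imwrite("pics/t1.png",b)
```

```text
tcp [0.4942 0.0069 0.2401] yhead 98.67 xdir [-0.001 -0.    -1.   ] shift [ 0.1381 -0.0005  0.0008] turn 0.07223301563165307 F [-0.21  0.38  0.53] T [ 0.005 -0.009 -0.021] j [  3.4  33.3 -13.7 100.5  10.2  47.4  83.6] t 1.6 open 0.0853
```

View pics/s1.png

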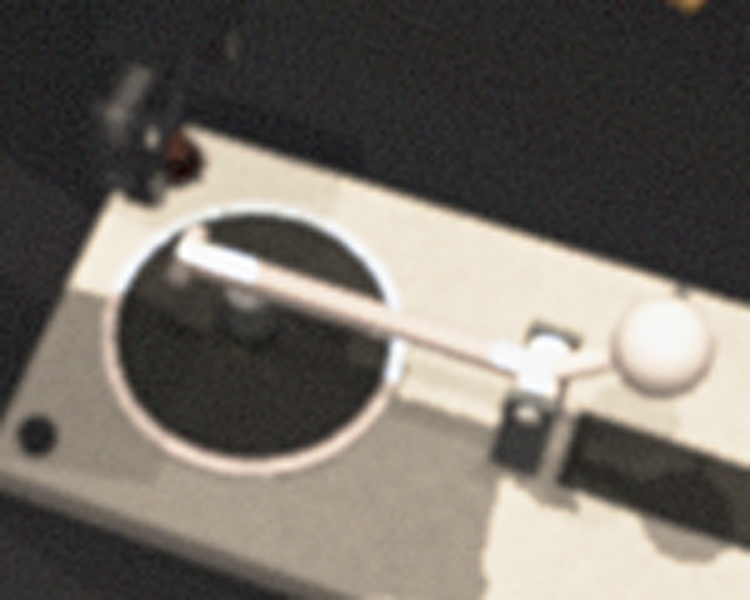

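View pics/t1.png

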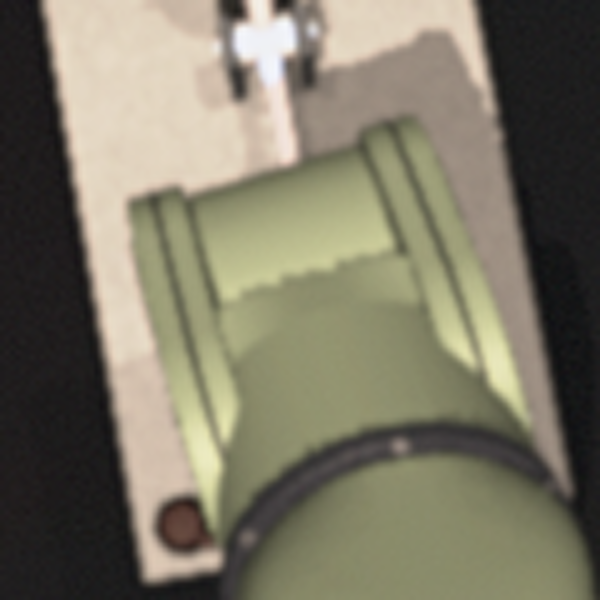

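The scene view has the open fingers over the deck at crop (130,140), with the T-bar free at crop (185,255). The arm blocks the top view. Next I descend over the T-bar.

drive_tool(
  rows=[
    [0.03,0,0.001,0],
    [0.06,0,0.001,0],
    [0.085,0,0.001,0],
    [0.1,0,0.001,0],
    [0.11,0,0.001,0],
  ],
)

```text
time: 2.2
tcp_pos: [0.4947, 0.0088, 0.1297]
ee_rot: [175.4, 89.9, -175.8]
wrist_force: [-0.3, 0.5, 0.0]
opening: 0.0856
```

drive_tool(
  rows=[
    [0.008,0,0,0],
    [0.016,0,0,0],
    [0.022,0,0,0],
    [0.026,0,0,0],
    [0.026,0,0,0],
  ],
)

```text
time: 2.7
tcp_pos: [0.4946, 0.0088, 0.1034]
ee_rot: [176.4, 89.9, -174.8]
wrist_force: [-0.4, -1.0, 0.3]
opening: 0.0854
```

Run:
```python
from h import *
goto([0.495,0.0065,0.102],98.6)
s=cams.get_image("scene")
a=cv2.resize(s[160:250,275:395],None,fx=6,fy=6,interpolation=cv2.INTER_CUBIC);cv2.imwrite("pics/s2.png",a)
print(((proj("scene",[.4955,.0065,.125])-[275,160])*6))
```

```text
tcp [0.4946 0.0088 0.1034] yhead 98.86 xdir [-0.001 -0.    -1.   ] shift [ 0.0014 -0.0023  0.0001] turn 0.2567414336143514 F [-0.4  -1.03  0.28] T [ 0.004 -0.006 -0.048] j [  0.3  45.8  -9.1 109.5  15.1  25.9  79.2] t 2.7 open 0.0854
[162.38069688 241.99430222]
```

View pics/s2.png

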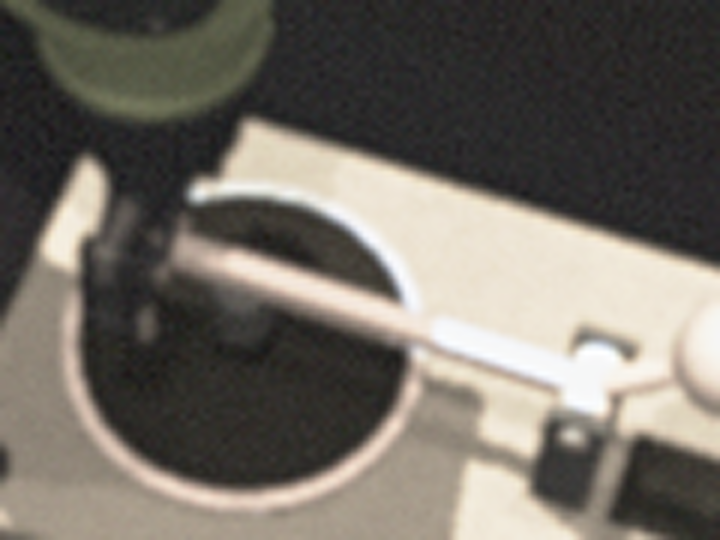

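The near finger at crop (120,290) stands beside the T-bar end at crop (170,245), and the two line up. Now I close.

drive_tool(
  rows=[
    [0.001,-0.002,0,0],
    [0.001,-0.002,0,0],
    [0.001,-0.002,0,0],
    [0.001,-0.002,0,0],
    [0.001,-0.002,0,0],
  ],
  jaw=-1,
)

```text
time: 3.25
tcp_pos: [0.4952, 0.0059, 0.1032]
ee_rot: [-105.3, 89.9, -96.5]
wrist_force: [-1.3, -5.8, 8.5]
opening: 0.0326
```

drive_tool(
  rows=[
    [0,0,0,0],
    [0,0,0,0],
    [0,0,0,0],
    [0,0,0,0],
    [0,0,0,0],
  ],
)

```text
time: 3.75
tcp_pos: [0.4952, 0.0058, 0.1032]
ee_rot: [-104.9, 89.9, -96.1]
wrist_force: [-0.3, -1.9, 3.7]
opening: 0.0325
```

Run:
```python
from h import *
goto([0.495,0.0065,0.102],98.6)
```

```text
tcp [0.4952 0.0058 0.1032] yhead 98.8 xdir [-0.    -0.001 -1.   ] shift [ 0.0012  0.0007 -0.0001] turn 0.2025392543879292 F [-0.35 -1.92  3.69] T [-0.44   0.093  0.032] j [  0.6  45.9  -9.1 109.4  15.2  25.9  79.3] t 3.75 open 0.0325
```

```bash
cat >> h.py <<'E'
def arc(thetas,P0=(0.4952,0.0058,0.1032),hd=8.6,r=0.21):
    s=env.get_state();R=Rt(s);out=[]
    for th in thetas:
        a=np.radians(hd);P=np.array(P0)+np.array([np.cos(a)*r*(1-np.cos(th)),np.sin(a)*r*(1-np.cos(th)),r*np.sin(th)])
        out.append((R.T@(P-s["tcp_pos"])).round(4).tolist())
    d=s["tcp_pos"]-np.array(P0); u=d[0]*np.cos(np.radians(hd))+d[1]*np.sin(np.radians(hd))
    th=np.arctan2(d[2],r-u); F=s["wrist_force"]; f=F[0]*np.cos(np.radians(hd))+F[1]*np.sin(np.radians(hd))
    print("theta",th,"rad",np.hypot(d[2],r-u),"F tang(-=load)",f*np.sin(th)+F[2]*np.cos(th),"F radial",f*np.cos(th)-F[2]*np.sin(th),"Fw",F.round(2),"t",s["time"],"open",s["opening"].round(4)); print(out)
E
python3 - <<'E'
from h import *
arc([.04,.08,.12,.16,.2])
E
```

```text
Traceback (most recent call last):
  File "h.py", line 35, in arc
    print("theta",th,"rad",np.hypot(d[2],r-u),"F tang(-=load)",f*np.sin(th)+F[2]*np.cos(th),"F radial",f*np.cos(th)-F[2]*np.sin(th),"Fw",F.round(2),"t",s["time"],"open",s["opening"].round(4)); print(out)
                                                                                                                                                                         ^^^^^^^^^^^^^^^^^^
AttributeError: 'float' object has no attribute 'round'
```

```bash
sed -i 's/s\["opening"\].round(4)/round(s["opening"],4)/' h.py
python3 - <<'E'
from h import *
arc([.03,.07,.11,.15,.18])
E
```

```text
theta -5.240630805592232e-05 rad 0.20997678556725632 F tang(-=load) 3.6940507151107385 F radial -0.6305258398886204 Fw [-0.35 -1.92  3.69] t 3.75 open 0.0325
[[-0.0063, -0.0, 0.0001], [-0.0147, -0.0, 0.0005], [-0.0231, -0.0001, 0.0012], [-0.0314, -0.0001, 0.0023], [-0.0376, -0.0001, 0.0034]]
```

drive_tool(
  rows=[
    [-0.006,0,0,0],
    [-0.0147,0,0.0005,0],
    [-0.023,0,0.0012,0],
    [-0.0314,0,0.0023,0],
    [-0.0376,0,0.0034,0],
  ],
)

```text
time: 4.25
tcp_pos: [0.4986, 0.0064, 0.1417]
ee_rot: [-100.4, 89.9, -91.6]
wrist_force: [2.2, -1.4, -5.3]
opening: 0.0321
```

Run:
```python
from h import *
arc([.22,.27,.32,.36,.38])
s=cams.get_image("scene")
a=cv2.resize(s[160:250,275:395],None,fx=6,fy=6,interpolation=cv2.INTER_CUBIC);cv2.imwrite("pics/s3.png",a)
```

```text
theta 0.1843003820028244 rad 0.21011011733612717 F tang(-=load) -4.829004343633329 F radial 2.8492440378456174 Fw [ 2.15 -1.41 -5.27] t 4.25 open 0.0321
[[-0.0073, -0.0001, 0.0016], [-0.0175, -0.0001, 0.0042], [-0.0276, -0.0001, 0.0072], [-0.0355, -0.0001, 0.01], [-0.0394, -0.0001, 0.0115]]
```

View pics/s3.png

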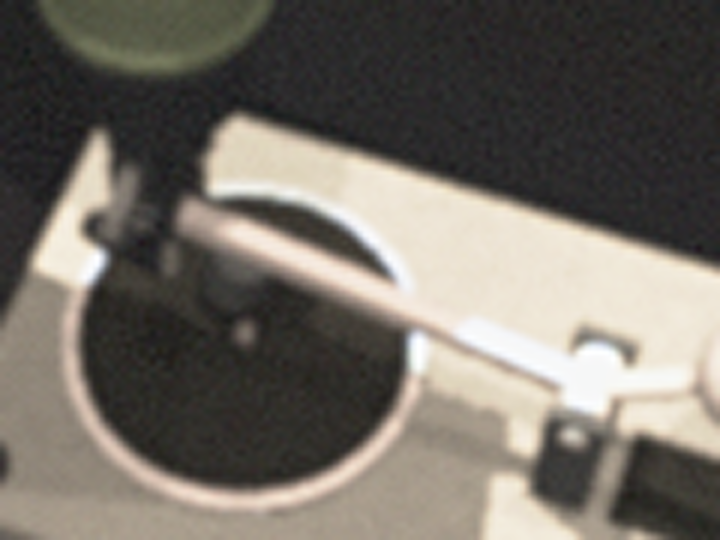

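The arm is following the gripper up. The T-bar is now at crop (190,210), and the spindle tip shows at crop (243,330). I'll keep going.

drive_tool(
  rows=[
    [-0.0073,0,0.0016,0],
    [-0.0175,0,0.0042,0],
    [-0.0276,0,0.0072,0],
    [-0.0355,0,0.01,0],
    [-0.0394,0,0.0115,0],
  ],
)

```text
time: 4.8
tcp_pos: [0.5101, 0.0081, 0.1823]
ee_rot: [-88.0, 89.9, -79.2]
wrist_force: [-0.5, -2.3, -4.8]
opening: 0.0323
```

Run:
```python
from h import *
arc([.42,.47,.52,.56,.58])
```

```text
theta 0.3856944359877718 rad 0.21033589131713645 F tang(-=load) -4.8169778332117845 F radial 1.0242801649137419 Fw [-0.53 -2.26 -4.85] t 4.8 open 0.0323
[[-0.0065, -0.0001, 0.0031], [-0.016, -0.0001, 0.0077], [-0.0252, -0.0002, 0.0126], [-0.0324, -0.0002, 0.017], [-0.036, -0.0002, 0.0192]]
```

drive_tool(
  rows=[
    [-0.0065,0,0.0031,0],
    [-0.016,0,0.0077,0],
    [-0.0252,0,0.0126,0],
    [-0.0324,0,0.017,0],
    [-0.036,0,0.0192,0],
  ],
)

```text
time: 5.3
tcp_pos: [0.5292, 0.0111, 0.2188]
ee_rot: [-100.3, 89.9, -91.5]
wrist_force: [-0.9, -3.0, -4.7]
opening: 0.032
```

Run:
```python
from h import *
arc([.62,.67,.72,.76,.78])
```

```text
theta 0.5821708986571343 rad 0.21021617788603686 F tang(-=load) -4.675538274785539 F radial 1.477012170569636 Fw [-0.9  -2.99 -4.72] t 5.3 open 0.032
[[-0.0064, -0.0002, 0.0047], [-0.0148, -0.0002, 0.011], [-0.0229, -0.0003, 0.0177], [-0.0291, -0.0003, 0.0234], [-0.0321, -0.0003, 0.0263]]
```

drive_tool(
  rows=[
    [-0.0064,0,0.0047,0],
    [-0.0148,0,0.011,0],
    [-0.0229,0,0.0177,0],
    [-0.0291,0,0.0234,0],
    [-0.0321,0,0.0263,0],
  ],
)

```text
time: 5.8
tcp_pos: [0.5557, 0.0152, 0.2514]
ee_rot: [-88.4, 89.9, -79.6]
wrist_force: [-3.1, -2.2, -2.1]
opening: 0.0324
```

Run:
```python
from h import *
arc([.81,.85,.89,.92,.92])
```

```text
theta 0.7833307120706301 rad 0.21001729310781872 F tang(-=load) -3.8538834801872817 F radial -0.9472233596377058 Fw [-3.09 -2.24 -2.06] t 5.8 open 0.0324
[[-0.0039, -0.0003, 0.004], [-0.0096, -0.0003, 0.0102], [-0.015, -0.0003, 0.0166], [-0.0189, -0.0003, 0.0216], [-0.0189, -0.0003, 0.0216]]
```

drive_tool(
  rows=[
    [-0.004,0,0.004,0],
    [-0.0096,0,0.0102,0],
    [-0.015,0,0.0166,0],
    [-0.0189,0,0.0216,0],
    [-0.0189,0,0.0216,0],
  ],
)

```text
time: 6.3
tcp_pos: [0.5774, 0.0185, 0.2706]
ee_rot: [-76.0, 89.9, -67.3]
wrist_force: [-3.3, -2.7, -0.8]
opening: 0.0323
```

Run:
```python
from h import *
arc([.95,.98,1.01,1.03,1.03])
s=cams.get_image("scene")
a=cv2.resize(s[120:250,275:415],None,fx=5,fy=4.6,interpolation=cv2.INTER_CUBIC);cv2.imwrite("pics/s4.png",a)
```

```text
theta 0.922525047063464 rad 0.20999964042712416 F tang(-=load) -3.40942288900282 F radial -1.5459320027517198 Fw [-3.29 -2.65 -0.83] t 6.3 open 0.0323
[[-0.0034, -0.0003, 0.0046], [-0.007, -0.0003, 0.0098], [-0.0104, -0.0004, 0.0151], [-0.0126, -0.0004, 0.0187], [-0.0126, -0.0004, 0.0187]]
```

View pics/s4.png

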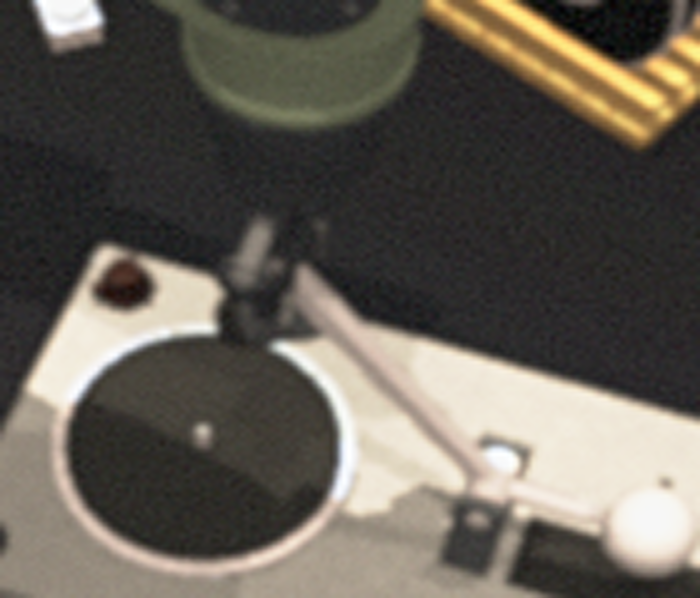

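drive_tool(
  rows=[
    [-0.0034,0,0.0046,0],
    [-0.007,0,0.0098,0],
    [-0.0104,0,0.0151,0],
    [-0.0126,0,0.0187,0],
    [-0.0126,0,0.0187,0],
  ],
)

```text
time: 6.85
tcp_pos: [0.5959, 0.0214, 0.2831]
ee_rot: [-77.4, 89.9, -68.6]
wrist_force: [-2.1, -3.8, 0.9]
opening: 0.0326
```

Run:
```python
from h import *
arc([1.06,1.10,1.14,1.17,1.17])
```

```text
theta 1.0298247084189645 rad 0.20988735758478927 F tang(-=load) -1.7540561613843089 F radial -2.119872394223165 Fw [-2.05 -3.77  0.91] t 6.85 open 0.0326
[[-0.0033, -0.0004, 0.0054], [-0.0072, -0.0004, 0.0128], [-0.0109, -0.0004, 0.0204], [-0.0134, -0.0005, 0.0262], [-0.0134, -0.0005, 0.0262]]
```

drive_tool(
  rows=[
    [-0.0033,0,0.0054,0],
    [-0.0072,0,0.0128,0],
    [-0.0109,0,0.0204,0],
    [-0.0134,0,0.0262,0],
    [-0.0134,0,0.0262,0],
  ],
)

```text
time: 7.35
tcp_pos: [0.6222, 0.0255, 0.2967]
ee_rot: [-60.8, 89.9, -52.0]
wrist_force: [-2.9, -3.3, 4.0]
opening: 0.0322
```

Run:
```python
from h import *
arc([1.2,1.23,1.25,1.25,1.25])
```

```text
theta 1.1723394703644596 rad 0.20998743399256106 F tang(-=load) -1.5213176064788185 F radial -5.01303548632645 Fw [-2.89 -3.3   4.03] t 7.35 open 0.0322
[[-0.0022, -0.0005, 0.0054], [-0.0044, -0.0005, 0.0113], [-0.0057, -0.0005, 0.0153], [-0.0057, -0.0005, 0.0153], [-0.0057, -0.0005, 0.0153]]
```

drive_tool(
  rows=[
    [-0.0022,0,0.0054,0],
    [-0.0044,0,0.0113,0],
    [-0.0057,0,0.0153,0],
    [-0.0057,0,0.0153,0],
    [-0.0057,0,0.0153,0],
  ],
)

```text
time: 7.85
tcp_pos: [0.6372, 0.0278, 0.3026]
ee_rot: [-57.2, 89.9, -48.4]
wrist_force: [-2.9, -3.5, 4.1]
opening: 0.0323
```

Run:
```python
from h import *
arc([1.27,1.285,1.285,1.285,1.285])
s=cams.get_image("scene")
a=cv2.resize(s[120:250,275:415],None,fx=5,fy=4.6,interpolation=cv2.INTER_CUBIC);cv2.imwrite("pics/s5.png",a)
```

```text
theta 1.2497970467696733 rad 0.21011749787482925 F tang(-=load) -1.9078155593655366 F radial -4.933117313211786 Fw [-2.88 -3.49  4.08] t 7.85 open 0.0323
[[-0.0012, -0.0005, 0.0041], [-0.0021, -0.0005, 0.0071], [-0.0021, -0.0005, 0.0071], [-0.0021, -0.0005, 0.0071], [-0.0021, -0.0005, 0.0071]]
```

View pics/s5.png

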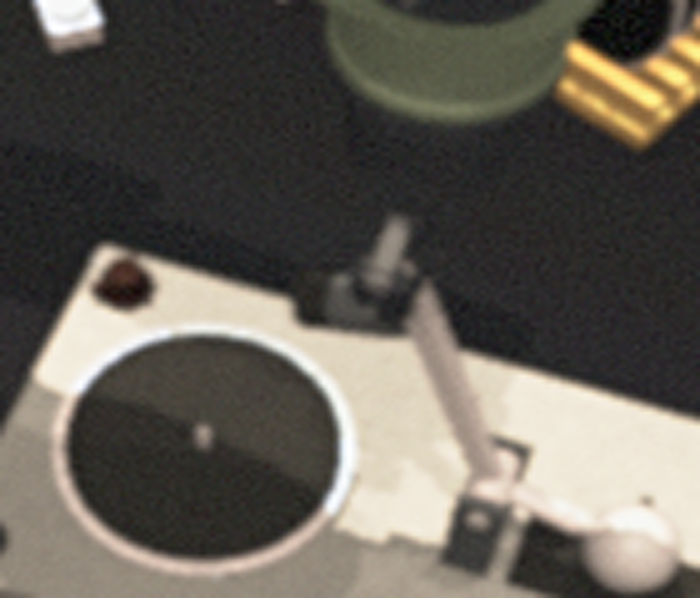

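drive_tool(
  rows=[
    [-0.0012,0,0.0041,0],
    [-0.0022,0,0.0075,0],
    [-0.0025,0,0.0085,0],
    [-0.0022,0,0.0071,0],
    [-0.002,0,0.006,0],
  ],
)

```text
time: 8.4
tcp_pos: [0.6431, 0.0287, 0.3044]
ee_rot: [-57.7, 89.9, -48.9]
wrist_force: [-0.0, -3.3, -1.3]
opening: 0.0322
```

Run:
```python
from h import *
arc([1.27,1.26,1.26,1.26,1.26])
s=cams.get_image("scene");t=cams.get_image("top")
cv2.imwrite("pics/s6.png",cv2.resize(s[150:260,325:435],None,fx=5,fy=5,interpolation=cv2.INTER_CUBIC))
cv2.imwrite("pics/t6.png",cv2.resize(t[80:200,260:380],None,fx=5,fy=5,interpolation=cv2.INTER_CUBIC))
```

```text
theta 1.2795563689988254 rad 0.21001549342310144 F tang(-=load) -0.8759113204217605 F radial 1.13129987320272 Fw [-0.01 -3.34 -1.34] t 8.4 open 0.0322
[[0.0006, -0.0005, -0.0019], [0.0012, -0.0005, -0.0039], [0.0012, -0.0005, -0.0039], [0.0012, -0.0005, -0.0039], [0.0012, -0.0005, -0.0039]]
```

View pics/s6.png

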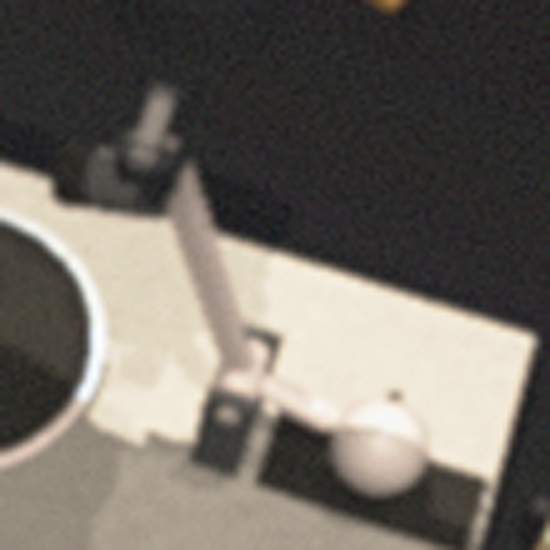

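View pics/t6.png

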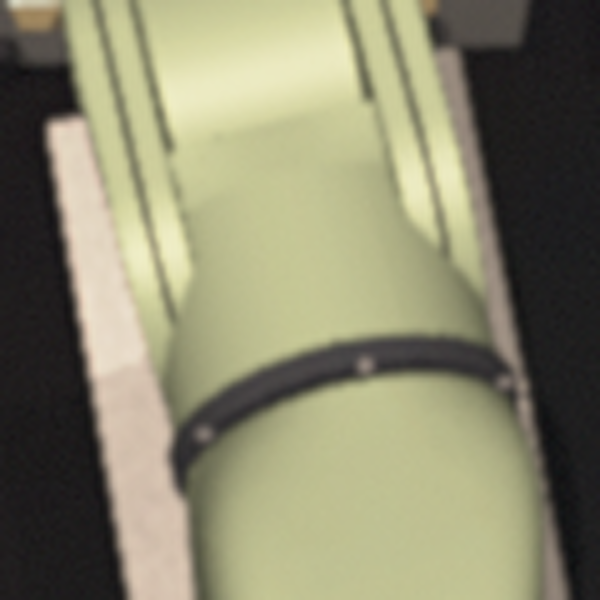

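drive_tool(
  rows=[
    [0,0,0,0],
    [0,0,0,0],
    [0,0,0,0],
    [0,0,0,0],
    [0,0,0,0],
  ],
  jaw=1,
)

```text
time: 9.0
tcp_pos: [0.643, 0.0287, 0.3044]
ee_rot: [-60.5, 89.9, -51.7]
wrist_force: [0.6, 0.1, -0.1]
opening: 0.0856
```

Run:
```python
from h import *
arc([1.285])
s=cams.get_image("scene")
cv2.imwrite("pics/s7.png",cv2.resize(s[150:260,325:435],None,fx=5,fy=5,interpolation=cv2.INTER_CUBIC))
```

```text
theta 1.2790349281738316 rad 0.21003348220156992 F tang(-=load) 0.5292527519277569 F radial 0.28365764038776425 Fw [ 0.58  0.13 -0.12] t 9.0 open 0.0856
[[-0.0003, -0.0006, 0.0012]]
```

View pics/s7.png

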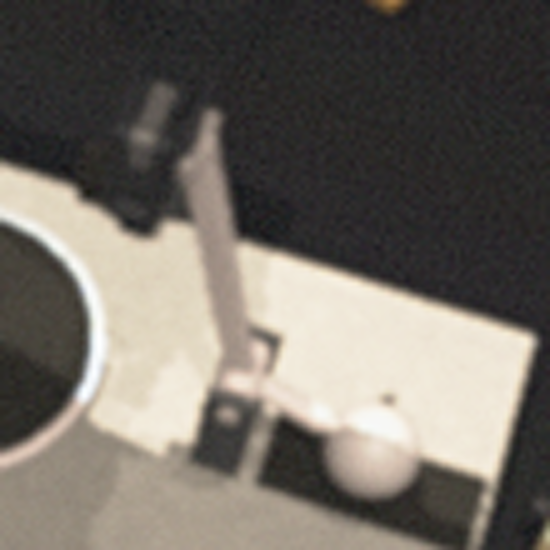

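The T-bar, now at crop (205,115), has moved rearward out of the fingers, so the arm is falling open. I'll go straight up.

drive_tool(
  rows=[
    [-0.012,0,0,0],
    [-0.03,0,0,0],
    [-0.05,0,0,0],
    [-0.07,0,0,0],
    [-0.085,0,0,0],
  ],
)

```text
time: 9.55
tcp_pos: [0.6429, 0.029, 0.3906]
ee_rot: [-41.2, 89.8, -32.4]
wrist_force: [-0.9, 0.2, 0.5]
opening: 0.0851
```

Run:
```python
from h import *
goto([.50,-.14,.36],None)
s=cams.get_image("scene")
cv2.imwrite("pics/s8.png",cv2.resize(s[150:260,325:435],None,fx=5,fy=5,interpolation=cv2.INTER_CUBIC))
```

```text
tcp [0.6429 0.029  0.3906] yhead 98.79 xdir [ 0.002 -0.002 -1.   ] shift [ 0.0306 -0.1451 -0.1671] turn None F [-0.92  0.18  0.49] T [0.051 0.045 0.039] j [ -1.2  42.7 -12.9  46.7   8.8  91.2  88.2] t 9.55 open 0.0851
```

View pics/s8.png

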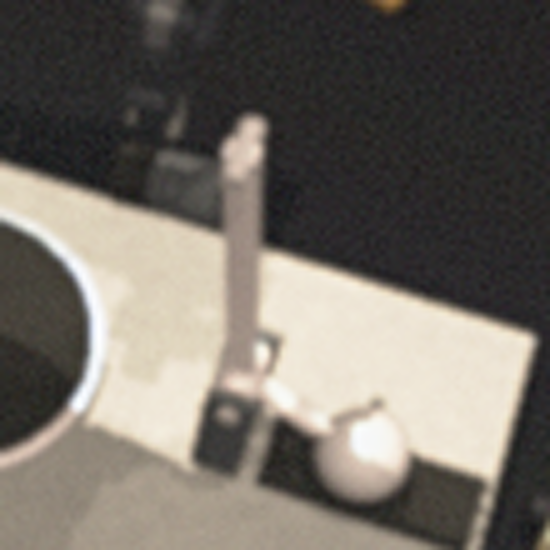

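The arm now stands upright with the T-bar at crop (245,140), and the ball at crop (363,455) is down on the buffer. Now the adapter.

Run:
```python
from h import *
f=lambda c,o,s:((c[0]+.5)/s-.5+o[0],(c[1]+.5)/s-.5+o[1])
print(plane("scene",f((273,203),(180,255),4),.03),plane("top",f((137,84),(400,185),4),.03))
# refine: hub top disc by bright yellow
for n in("scene","top"):
    im=cams.get_image(n); cv2.imwrite(f"pics/{n}9.png",im)
    o=(236,294) if n=="scene" else (420,194)
    b=im[o[1]:o[1]+26,o[0]:o[0]+26]
    cv2.imwrite(f"pics/{n}9c.png",cv2.resize(b,None,fx=14,fy=14,interpolation=cv2.INTER_CUBIC))
a=cv2.imread("pics/scene9c.png");b=cv2.imread("pics/top9c.png");cv2.imwrite("pics/ad9.png",np.hstack([a,b]))
s=cv2.imread("pics/scene9.png");cv2.imwrite("pics/s9.png",cv2.resize(s[150:260,325:435],None,fx=5,fy=5,interpolation=cv2.INTER_CUBIC))
goto([.503,-.304,.39],98.6)
```

```text
[ 0.50498588 -0.3043167   0.03      ] [ 0.50395471 -0.30241182  0.03      ]
tcp [0.6431 0.029  0.3896] yhead 98.79 xdir [ 0.002 -0.002 -1.   ] shift [-2.000e-04 -3.077e-01 -1.893e-01] turn 0.19062215321568488 F [-0.32  0.35 -0.24] T [ 0.02   0.007 -0.01 ] j [ -1.2  42.7 -12.9  46.8   8.8  91.1  88.2] t 9.7 open 0.0855
```

View pics/ad9.png

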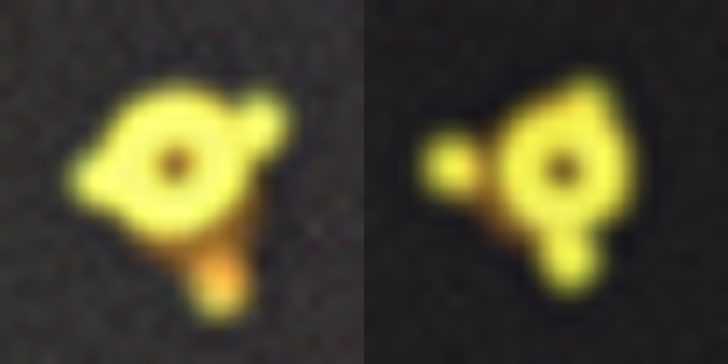

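View pics/s9.png

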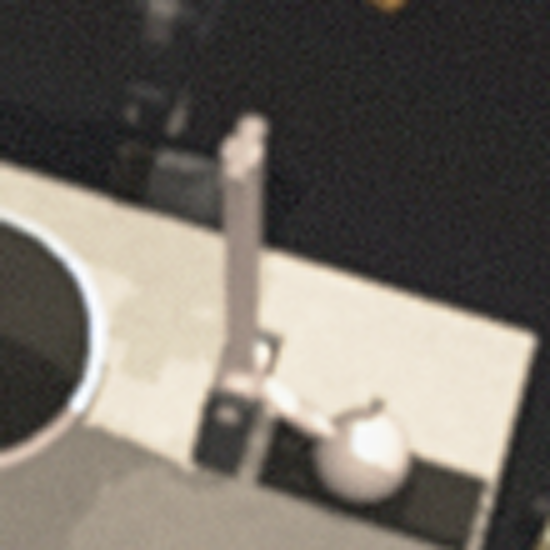

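The hold-down arm hasn't moved on its buffer. The hub hole is at about scene (248.4,305.4) and top (434.1,205.9), which puts the adapter near (0.5045,-0.3035). Moving there.

drive_tool(
  rows=[
    [0,-0.03,-0.02,0],
    [0,-0.066,-0.042,0],
    [0,-0.102,-0.065,0],
    [0,-0.14,-0.088,0],
    [0,-0.176,-0.11,0],
  ],
)

```text
time: 10.2
tcp_pos: [0.56, -0.1634, 0.3889]
ee_rot: [-56.0, 89.9, -47.2]
wrist_force: [0.1, -0.1, 0.7]
opening: 0.0858
```

drive_tool(
  rows=[
    [0.03,-0.035,-0.02,0],
    [0.06,-0.066,-0.04,0],
    [0.1,-0.1,-0.06,0],
    [0.14,-0.12,-0.07,0],
    [0.16,-0.13,-0.076,0],
  ],
)

```text
time: 10.7
tcp_pos: [0.5023, -0.3055, 0.2252]
ee_rot: [178.8, 89.9, -172.6]
wrist_force: [0.2, -0.6, 0.1]
opening: 0.0854
```

Run:
```python
from h import *
goto([.5045,-.3035,.12],98.6)
```

```text
tcp [ 0.5023 -0.3055  0.2252] yhead 98.64 xdir [-0.003 -0.    -1.   ] shift [0.1052 0.0017 0.0027] turn 0.0413228332526927 F [ 0.19 -0.56  0.14] T [ 0.012 -0.059 -0.027] j [ 34.9  42.4 -13.7  82.3  11.1  56.7 117.1] t 10.7 open 0.0854
```

drive_tool(
  rows=[
    [0.03,0.001,0.001,0],
    [0.07,0.0017,0.0027,0],
    [0.11,0.0017,0.0027,0],
    [0.14,0.0017,0.0027,0],
    [0.16,0.0017,0.0027,0],
  ],
)

```text
time: 11.2
tcp_pos: [0.503, -0.3026, 0.0624]
ee_rot: [153.7, 89.7, 162.4]
wrist_force: [0.7, -0.3, 0.9]
opening: 0.0857
```

Run:
```python
from h import *
goto([.5045,-.3035,.010],98.6)
s=cams.get_image("scene")
cv2.imwrite("pics/s10.png",cv2.resize(s[250:360,190:300],None,fx=5,fy=5,interpolation=cv2.INTER_CUBIC))
```

```text
tcp [ 0.503  -0.3026  0.0624] yhead 98.65 xdir [-0.005  0.002 -1.   ] shift [ 0.0524 -0.0012  0.0016] turn 0.051301557840488954 F [ 0.72 -0.28  0.92] T [-0.016 -0.032  0.012] j [ 33.1  55.1 -10.6  91.1  15.1  35.6 113.2] t 11.2 open 0.0857
```

View pics/s10.png

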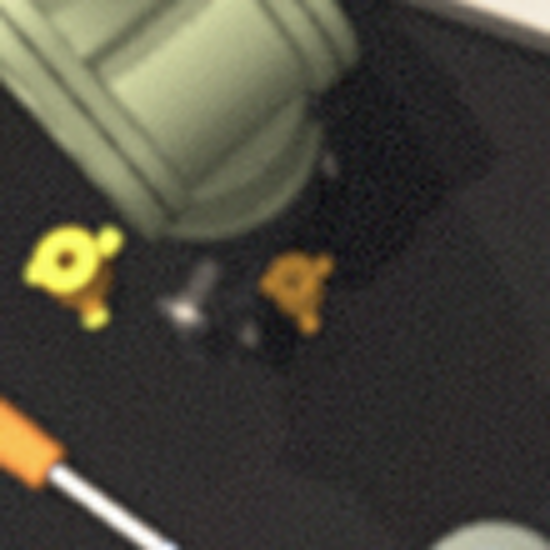

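The near finger, at crop (245,340), is on the camera side of the small adapter at crop (293,285), as expected. I'll descend and pinch.

drive_tool(
  rows=[
    [0.015,-0.001,0.0016,0],
    [0.03,-0.001,0.0016,0],
    [0.042,-0.001,0.0016,0],
    [0.05,-0.001,0.0016,0],
    [0.0515,-0.001,0.0016,0],
  ],
)

```text
time: 11.75
tcp_pos: [0.5033, -0.3026, 0.0081]
ee_rot: [149.5, 89.5, 158.2]
wrist_force: [-0.2, -0.0, -0.1]
opening: 0.0856
```

Run:
```python
from h import *
goto([.5045,-.3035,.010],98.6)
s=cams.get_image("scene")
cv2.imwrite("pics/s11.png",cv2.resize(s[250:360,190:300],None,fx=5,fy=5,interpolation=cv2.INTER_CUBIC))
```

```text
tcp [ 0.5033 -0.3026  0.0081] yhead 98.66 xdir [-0.008  0.003 -1.   ] shift [-0.0019 -0.001   0.0011] turn 0.06080683044996249 F [-0.21 -0.04 -0.14] T [-0.01  -0.003  0.008] j [ 32.4  60.2  -9.3  91.4  16.2  30.2 112.3] t 11.75 open 0.0856
```

View pics/s11.png

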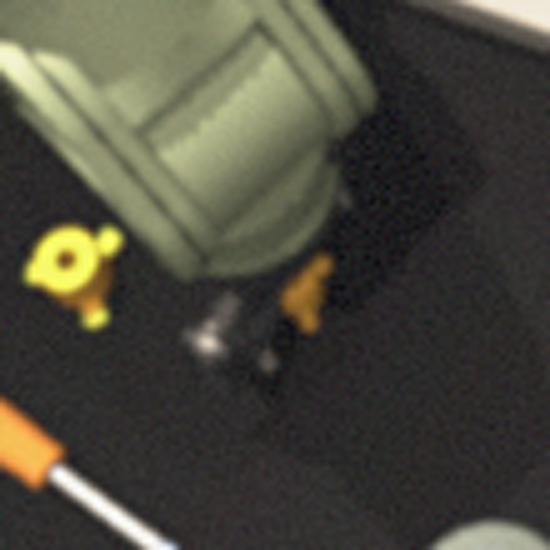

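Run:
```python
from h import *
s=env.get_state();R=Rt(s);p=s["tcp_pos"]
for k in(-.0425,.0425,-.057):
  for b in (-.013,-.05):
    print(k,b,(proj("scene",p+R[:,1]*k+R[:,0]*b)-[190,250])*5)
print((proj("scene",[.5045,-.3035,.03])-[190,250])*5,(proj("scene",[.5045,-.3035,.0])-[190,250])*5)
```

```text
-0.0425 -0.013 [256.88334051 350.66484857]
-0.0425 -0.05 [245.58781925 334.49918986]
0.0425 -0.013 [324.28731168 206.48816346]
0.0425 -0.05 [315.40583979 186.5688855 ]
-0.057 -0.013 [244.90917391 376.27751822]
-0.057 -0.05 [233.16940755 360.81129965]
[289.48754237 275.13689324] [297.55643612 289.55491666]
```

drive_tool(
  rows=[
    [0,0,0.001,0],
    [0,0,0.001,0],
    [0,0,0.001,0],
    [0,0,0.001,0],
    [0,0,0.001,0],
  ],
  jaw=-1,
)

```text
time: 12.3
tcp_pos: [0.5046, -0.3026, 0.009]
ee_rot: [150.7, 89.6, 159.3]
wrist_force: [-2.5, 0.7, 7.6]
opening: 0.0241
```

Run:
```python
from h import *
goto([.5045,-.3035,.010],98.6)
s=cams.get_image("scene")
cv2.imwrite("pics/s12.png",cv2.resize(s[250:360,190:300],None,fx=5,fy=5,interpolation=cv2.INTER_CUBIC))
```

```text
tcp [ 0.5046 -0.3026  0.009 ] yhead 98.66 xdir [-0.007  0.003 -1.   ] shift [-0.001  -0.0008 -0.0003] turn 0.061352790942422075 F [-2.5   0.72  7.56] T [ 0.185  0.27  -0.015] j [ 32.4  60.1  -9.3  91.2  16.2  30.4 112.3] t 12.3 open 0.0241
```

View pics/s12.png

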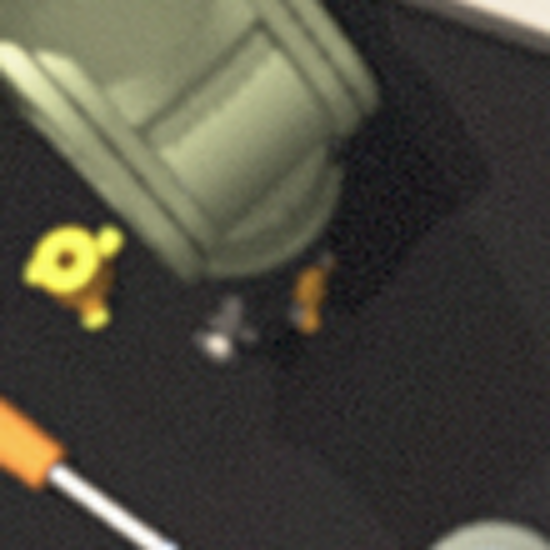

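drive_tool(
  rows=[
    [0,0,0,0],
    [0,0,0,0],
    [0,0,0,4],
    [0,0,0,12],
    [0,0,0,20],
  ],
  jaw=1,
)

```text
time: 12.85
tcp_pos: [0.5046, -0.3027, 0.009]
ee_rot: [170.3, 89.6, 158.6]
wrist_force: [0.4, 0.7, -0.7]
opening: 0.0855
```

drive_tool(
  rows=[
    [0,0,0,8],
    [0,0,0,16],
    [0,0,0,24],
    [0,0,0,32],
    [0,0,0,40],
  ],
)

```text
time: 13.35
tcp_pos: [0.5046, -0.3027, 0.0089]
ee_rot: [-149.5, 89.6, 158.5]
wrist_force: [-0.4, -0.1, 0.2]
opening: 0.0854
```

Run:
```python
from h import *
goto([.5046,-.3026,.0095],8.6)
```

```text
tcp [ 0.5046 -0.3027  0.0089] yhead 38.01 xdir [-0.007  0.003 -1.   ] shift [-0.0006  0.     -0.0001] turn 29.40765351425283 F [-0.36 -0.11  0.17] T [ 0.005 -0.003 -0.017] j [25.6 60.3  4.6 91.5 -8.2 29.  73. ] t 13.35 open 0.0854
```

drive_tool(
  rows=[
    [0,0,0,8],
    [0,0,0,16],
    [0,0,0,23],
    [0,0,0,29.4],
    [0,0,0,29.4],
  ],
)

```text
time: 13.85
tcp_pos: [0.5047, -0.3025, 0.0088]
ee_rot: [-119.4, 89.5, 159.1]
wrist_force: [-0.4, 1.4, -0.4]
opening: 0.0856
```

drive_tool(
  rows=[
    [0,0,0,0],
    [0,0,0,0],
    [0,0,0,0],
    [0,0,0,0],
    [0,0,0,0],
  ],
  jaw=-1,
)

```text
time: 14.35
tcp_pos: [0.5047, -0.3026, 0.0092]
ee_rot: [-119.5, 89.6, 159.1]
wrist_force: [-1.0, 0.1, 5.3]
opening: 0.0241
```

Run:
```python
from h import *
goto([.5046,-.3026,.0095],8.6)
```

```text
tcp [ 0.5047 -0.3026  0.0092] yhead 8.54 xdir [-0.007  0.003 -1.   ] shift [-0.0003 -0.0001 -0.    ] turn -0.06248225680769792 F [-1.03  0.06  5.32] T [0.101 0.269 0.052] j [ 22.3  60.9  11.4  91.6 -20.1  30.   54. ] t 14.35 open 0.0241
```

Both pinches gave an opening of 24.1 mm and centred the hub on TCP (0.5047,-0.3026). Next I lift it and measure the uncovered spindle.

drive_tool(
  rows=[
    [-0.02,0,0,0],
    [-0.05,0,0,0],
    [-0.09,0,0,0],
    [-0.13,0,0,0],
    [-0.15,0,0,0],
  ],
)

```text
time: 14.85
tcp_pos: [0.5063, -0.3035, 0.1623]
ee_rot: [-111.5, 89.7, 167.1]
wrist_force: [-0.3, 0.5, -2.2]
opening: 0.0241
```

Run:
```python
from h import *
goto([.535,.012,.16],8.6)
s=cams.get_image("scene");t=cams.get_image("top")
cv2.imwrite("pics/scene13.png",s);cv2.imwrite("pics/top13.png",t)
cv2.imwrite("pics/s13.png",cv2.resize(s[180:260,275:355],None,fx=7,fy=7,interpolation=cv2.INTER_CUBIC))
cv2.imwrite("pics/t13.png",cv2.resize(t[155:240,288:373],None,fx=7,fy=7,interpolation=cv2.INTER_CUBIC))
cv2.imwrite("pics/s13b.png",cv2.resize(s[230:330,180:320],None,fx=5,fy=5,interpolation=cv2.INTER_CUBIC))
```

```text
tcp [ 0.5063 -0.3035  0.1623] yhead 8.56 xdir [-0.005  0.001 -1.   ] shift [ 0.0025  0.0754 -0.3077] turn -0.037106076369028074 F [-0.3   0.51 -2.19] T [-0.02   0.036  0.017] j [ 19.8  48.   16.7  86.8 -16.6  48.   51. ] t 14.85 open 0.0241
```

View pics/s13.png

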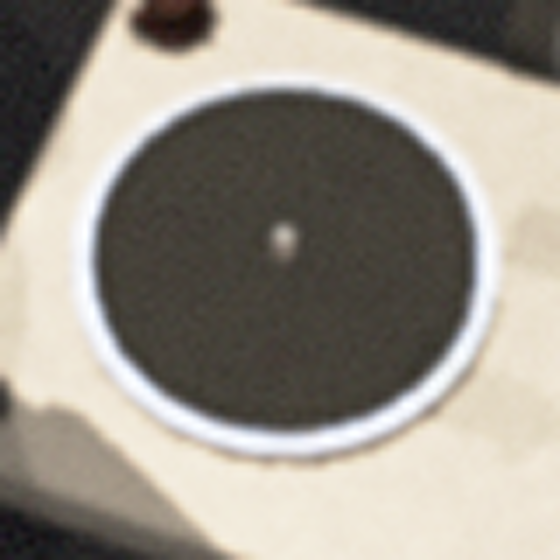

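View pics/t13.png

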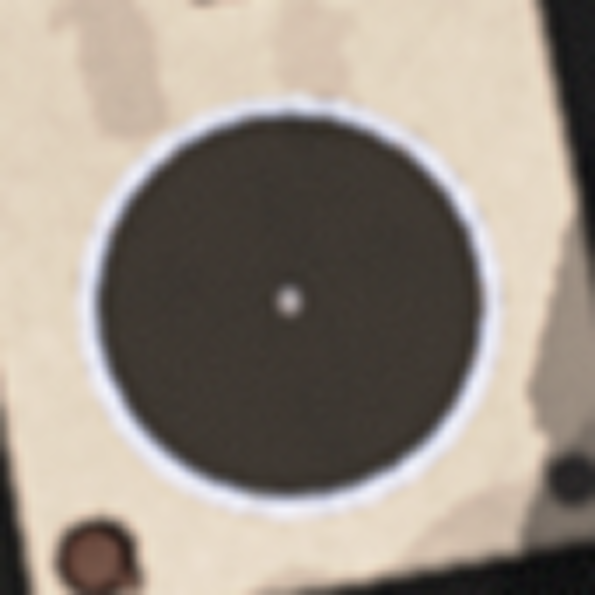

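View pics/s13b.png

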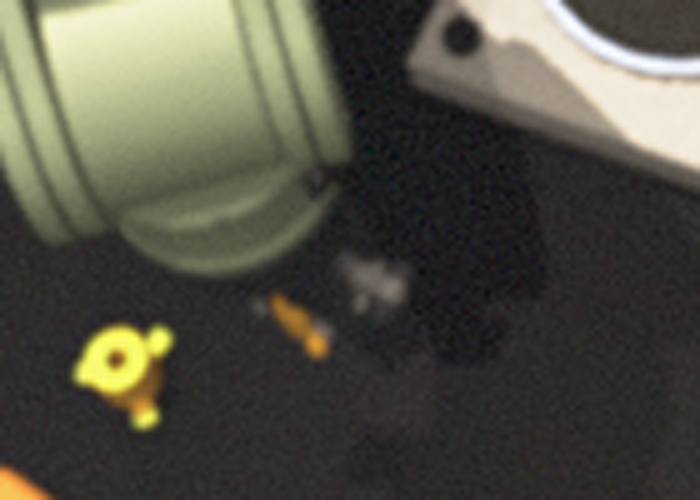

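The adapter is held and lifted, showing between the pads at crop (300,325). The spindle is clear at s13 (284,240) and t13 (289,300). I'll work out its position.

Run:
```python
from h import *
B={}
for n,seed,o in(("scene",(315,222),(40.1)),("top",(329,190),0)):
    im=cv2.imread(f"pics/{n}13.png").astype(int); g=im.mean(2)
    box=(275,180,355,260) if n=="scene" else (288,155,373,240)
    x0,y0,x1,y1=box; sub=g[y0:y1,x0:x1].astype(np.float32)
    up=cv2.resize(sub,None,fx=8,fy=8,interpolation=cv2.INTER_LINEAR)
    for lo,z in((130,.06),):
        m=(up<lo).astype(np.uint8)
        N,l,st,ce=cv2.connectedComponentsWithStats(m)
        k=l[int((seed[1]-y0)*8),int((seed[0]-x0+3)*8)]
        M=(l==k).astype(np.uint8); c=max(cv2.findContours(M,cv2.RETR_EXTERNAL,cv2.CHAIN_APPROX_NONE)[0],key=cv2.contourArea)[:,0]
        P=np.array([plane(n,((u+.5)/8-.5+x0,(v+.5)/8-.5+y0),z)[:2] for u,v in c])
        s=np.linalg.lstsq(np.c_[2*P,np.ones(len(P))],(P**2).sum(1),rcond=None)[0]
        print(n,"inner circle",s[:2],np.sqrt(s[2]+s[:2]@s[:2]))
    # spindle blob
    cx,cy=((284+.5)/7-.5+275,(240+.5)/7-.5+180) if n=="scene" else ((289+.5)/7-.5+288,(300+.5)/7-.5+155)
    w=g[int(cy)-5:int(cy)+7,int(cx)-5:int(cx)+7]; w=np.clip(w-np.median(w)-12,0,None)
    yy,xx=np.mgrid[int(cy)-5:int(cy)+7,int(cx)-5:int(cx)+7]
    c=np.array([(w*xx).sum(),(w*yy).sum()])/w.sum(); B[n]=c
    print(n,"blob",c,plane(n,c,.069),plane(n,c,.076))
    E=np.array([.5355,.0118]); print(" pred tip, foot",proj(n,[*E,.078]),proj(n,[*E,.06]))
print("tri",tri(B["scene"],B["top"]))
```

```text
scene inner circle [0.53585626 0.01102236] 0.08056575200349186
scene blob [315.09587986 213.67038891] [0.5341105  0.01323797 0.069     ] [0.53596661 0.01003751 0.076     ]
 pred tip, foot [315.25444689 212.8180837 ] [315.27142451 215.66723874]
top inner circle [0.53436365 0.01346757] 0.08110223288971943
top blob [328.8504072  197.54907844] [0.53449939 0.01346974 0.069     ] [0.53373508 0.01337378 0.076     ]
 pred tip, foot [329.35685382 196.8599586 ] [329.45249076 197.52370439]
tri (array([0.53431229, 0.01332466, 0.06914325]), np.float64(0.0004447843597108477))
```

drive_tool(
  rows=[
    [0,0.008,-0.03,0],
    [0,0.018,-0.072,0],
    [0,0.028,-0.114,0],
    [0,0.038,-0.156,0],
    [0,0.049,-0.198,0],
  ],
)

```text
time: 15.45
tcp_pos: [0.525, -0.0988, 0.161]
ee_rot: [-107.8, 89.7, 170.7]
wrist_force: [0.9, -0.1, -1.1]
opening: 0.0238
```

drive_tool(
  rows=[
    [0,0.01,-0.04,0],
    [0,0.018,-0.075,0],
    [0,0.024,-0.1,0],
    [0,0.026,-0.109,0],
    [0,0.026,-0.109,0],
  ],
)

```text
time: 15.95
tcp_pos: [0.5342, 0.0138, 0.1603]
ee_rot: [-106.2, 89.7, 172.5]
wrist_force: [0.3, -1.1, -1.4]
opening: 0.0239
```

Run:
```python
from h import *
goto([.535,.0128,.115],8.6)
```

```text
tcp [0.5342 0.0138 0.1603] yhead 8.69 xdir [-0.006  0.001 -1.   ] shift [0.0453 0.0009 0.0012] turn 0.09329782834603861 F [ 0.31 -1.14 -1.42] T [-0.045  0.026 -0.016] j [-15.5  44.6  20.4  98.8 -22.   40.9  25. ] t 15.95 open 0.0239
```

drive_tool(
  rows=[
    [0.015,0.001,0.001,0],
    [0.03,0.001,0.001,0],
    [0.04,0.001,0.001,0],
    [0.045,0.001,0.001,0],
    [0.045,0.001,0.001,0],
  ],
)

```text
time: 16.45
tcp_pos: [0.5348, 0.0123, 0.1148]
ee_rot: [-103.3, 89.6, 175.4]
wrist_force: [0.8, -0.1, -0.3]
opening: 0.024
```

Run:
```python
from h import *
goto([.535,.0128,.092],8.6)
s=cams.get_image("scene")
cv2.imwrite("pics/scene14.png",s)
cv2.imwrite("pics/s14.png",cv2.resize(s[180:260,275:355],None,fx=7,fy=7,interpolation=cv2.INTER_CUBIC))
S=env.get_state()["tcp_pos"];u=S+[0,0,-.0092]
for q in (u,u+[0,0,.03],[.535,.0128,.078],[.535,.0128,.06]): print((proj("scene",q)-[275,180]+.5)*7-.5)
```

```text
tcp [0.5348 0.0123 0.1148] yhead 8.65 xdir [-0.007  0.001 -1.   ] shift [ 0.0228  0.0004 -0.0004] turn 0.051059107251134606 F [ 0.81 -0.06 -0.29] T [0.007 0.01  0.021] j [-14.   48.5  17.9 100.9 -23.9  34.8  26.8] t 16.45 open 0.024
[284.52512372 198.69387618]
[284.30935549 162.69305257]
[284.930179   230.36798498]
[285.04699257 250.33423961]
```

View pics/s14.png

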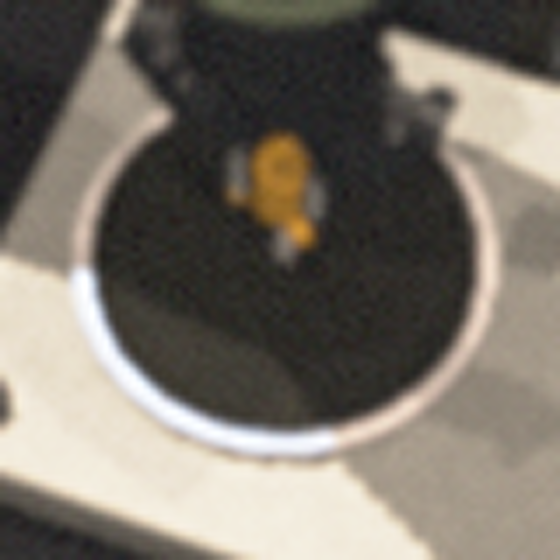

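The adapter hangs over the spindle, with the hub at crop (282,180) and the spindle foot just below at crop (286,250). I'll compare their columns numerically.

Run:
```python
from h import *
s=cv2.imread("pics/scene14.png")[180:260,275:355]
u=cv2.resize(s,None,fx=7,fy=7,interpolation=cv2.INTER_CUBIC)
h=cv2.cvtColor(u,cv2.COLOR_BGR2HSV); m=cv2.inRange(h,(8,120,60),(35,255,255))
for y in range(130,250,8):
    x=np.nonzero(m[y,200:360])[0]+200
    if len(x): print(y,x.min(),x.max(),(x.min()+x.max())/2)
g=cv2.cvtColor(u,cv2.COLOR_BGR2GRAY); print(g[250:266:4,262:310:3])
b=np.array([-.5,0,0]); 
for d in ([.001,0,0],[0,.001,0]): print("px per mm",(proj("scene",np.array([.535,.0128,.11])+d)-proj("scene",[.535,.0128,.11]))*7)
```

```text
130 281 281 281.0
138 263 298 280.5
146 255 302 278.5
154 252 306 279.0
162 250 311 280.5
170 250 309 279.5
178 251 305 278.0
186 252 303 277.5
194 248 303 275.5
202 234 302 268.0
210 248 302 275.0
218 255 307 281.0
226 262 313 287.5
234 290 318 304.0
242 295 316 305.5
[[ 39  45  55  69  79  93 105 113 114 109 101  92  80  71  62  55]
 [ 38  41  49  62  75  90 101 107 107 102  91  80  65  54  45  40]
 [ 40  41  46  56  66  79  87  91  92  88  78  67  52  43  36  33]
 [ 44  44  45  51  57  65  69  71  75  76  68  58  47  40  37  35]]
px per mm [2.1277673  1.06352074]
px per mm [ 1.21593745 -1.86541814]
```

Run:
```python
from h import *
goto([.5357,.0132,.092],8.6)
```

```text
tcp [0.5351 0.0125 0.1154] yhead 8.66 xdir [-0.006  0.001 -1.   ] shift [ 0.0234  0.0009 -0.0006] turn 0.06486945486057039 F [ 0.87 -0.07 -0.91] T [-0.023  0.063 -0.024] j [-14.1  48.4  17.9 100.9 -23.9  34.8  26.8] t 16.5 open 0.0236
```

drive_tool(
  rows=[
    [0.006,0.001,-0.0006,0],
    [0.012,0.001,-0.0006,0],
    [0.018,0.001,-0.0006,0],
    [0.023,0.001,-0.0006,0],
    [0.0235,0.001,-0.0006,0],
  ],
)

```text
time: 17.0
tcp_pos: [0.5356, 0.0132, 0.0912]
ee_rot: [-103.2, 89.6, 175.4]
wrist_force: [-1.1, -0.1, -1.2]
opening: 0.024
```

Run:
```python
from h import *
goto([.5357,.0132,.076],8.6)
s=cams.get_image("scene")
cv2.imwrite("pics/scene15.png",s)
cv2.imwrite("pics/s15.png",cv2.resize(s[190:240,290:340],None,fx=11,fy=11,interpolation=cv2.INTER_CUBIC))
```

```text
tcp [0.5356 0.0132 0.0912] yhead 8.66 xdir [-0.007  0.001 -1.   ] shift [0.0152 0.0002 0.0001] turn 0.05925969409240395 F [-1.07 -0.12 -1.19] T [-0.036 -0.029  0.015] j [-13.4  50.7  16.5 101.6 -24.8  31.7  27.5] t 17.0 open 0.024
```

View pics/s15.png

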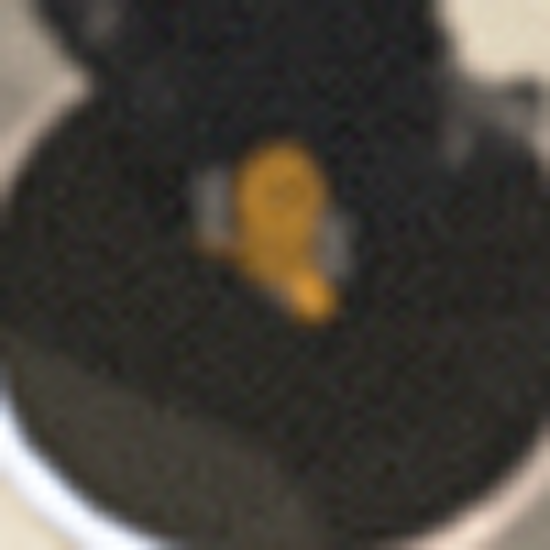

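The hole, at crop (286,188) = pixel (315.5,206.6), matches the projected spindle axis (about 315.3,207). I'll lower gently.

drive_tool(
  rows=[
    [0.002,0,0,0],
    [0.004,0,0,0],
    [0.006,0,0,0],
    [0.008,0,0,0],
    [0.008,0,0,0],
  ],
)

```text
time: 17.55
tcp_pos: [0.5355, 0.0132, 0.0832]
ee_rot: [-103.4, 89.6, 175.3]
wrist_force: [-0.2, -0.3, -1.4]
opening: 0.0239
```

drive_tool(
  rows=[
    [0.001,0,0,0],
    [0.002,0,0,0],
    [0.003,0,0,0],
    [0.004,0,0,0],
    [0.004,0,0,0],
  ],
)

```text
time: 18.05
tcp_pos: [0.5354, 0.0131, 0.0791]
ee_rot: [-102.6, 89.6, 176.1]
wrist_force: [1.0, -0.7, -0.5]
opening: 0.0239
```

Run:
```python
from h import *
goto([.5357,.0132,.0702],8.6)
```

```text
tcp [0.5354 0.0131 0.0791] yhead 8.65 xdir [-0.007  0.    -1.   ] shift [0.0089 0.0003 0.    ] turn 0.05420721382498073 F [ 1.   -0.74 -0.54] T [-0.208  0.12  -0.013] j [-13.   51.8  15.8 102.  -25.3  30.1  27.9] t 18.05 open 0.0239
```

drive_tool(
  rows=[
    [0.001,0,0,0],
    [0.002,0,0,0],
    [0.003,0,0,0],
    [0.004,0,0,0],
    [0.005,0,0,0],
  ],
)

```text
time: 18.55
tcp_pos: [0.5354, 0.0131, 0.074]
ee_rot: [-102.3, 89.6, 176.4]
wrist_force: [-0.8, -0.9, -0.0]
opening: 0.024
```

Run:
```python
from h import *
goto([.5357,.0132,.0702],8.6)
s=cams.get_image("scene")
cv2.imwrite("pics/s16.png",cv2.resize(s[190:240,290:340],None,fx=11,fy=11,interpolation=cv2.INTER_CUBIC))
```

```text
tcp [0.5354 0.0131 0.074 ] yhead 8.65 xdir [-0.007  0.    -1.   ] shift [ 0.0038  0.0004 -0.    ] turn 0.051962172364468984 F [-0.78 -0.9  -0.01] T [-0.173  0.107  0.072] j [-12.8  52.2  15.5 102.2 -25.5  29.5  28.1] t 18.55 open 0.024
```

View pics/s16.png

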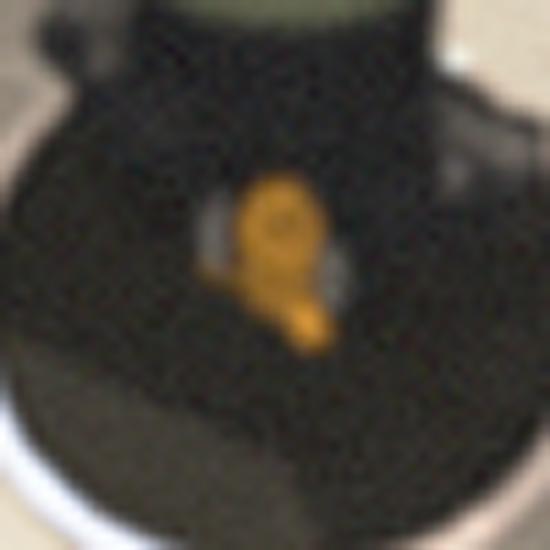

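The adapter is sliding down over the pin with no vertical force. I'll go on in small steps.

drive_tool(
  rows=[
    [0.001,0,0,0],
    [0.0015,0,0,0],
    [0.002,0,0,0],
    [0.0025,0,0,0],
    [0.003,0,0,0],
  ],
)

```text
time: 19.1
tcp_pos: [0.5353, 0.0131, 0.0709]
ee_rot: [-102.0, 89.6, 176.7]
wrist_force: [-0.7, -0.9, -1.1]
opening: 0.0238
```

drive_tool(
  rows=[
    [0.0003,0,0,0],
    [0.0006,0,0,0],
    [0.001,0,0,0],
    [0.001,0,0,0],
    [0.001,0,0,0],
  ],
)

```text
time: 19.6
tcp_pos: [0.5353, 0.0131, 0.0698]
ee_rot: [-101.8, 89.6, 176.9]
wrist_force: [0.1, -1.3, -1.3]
opening: 0.024
```

drive_tool(
  rows=[
    [0.0003,0,0,0],
    [0.0003,0,0,0],
    [0.0003,0,0,0],
    [0.0003,0,0,0],
    [0.0003,0,0,0],
  ],
  jaw=1,
)

```text
time: 20.1
tcp_pos: [0.5354, 0.0131, 0.0696]
ee_rot: [-102.0, 89.6, 176.6]
wrist_force: [-0.2, -0.5, -0.7]
opening: 0.0856
```

Run:
```python
from h import *
goto([.5357,.0132,.17],8.6)
s=cams.get_image("scene")
cv2.imwrite("pics/s17.png",cv2.resize(s[190:240,290:340],None,fx=11,fy=11,interpolation=cv2.INTER_CUBIC))
```

```text
tcp [0.5354 0.0131 0.0696] yhead 8.65 xdir [-0.007  0.    -1.   ] shift [-0.1004 -0.0003 -0.0002] turn 0.054493831504743184 F [-0.24 -0.49 -0.74] T [0.012 0.009 0.079] j [-12.7  52.7  15.2 102.3 -25.7  28.9  28.2] t 20.1 open 0.0856
```

View pics/s17.png

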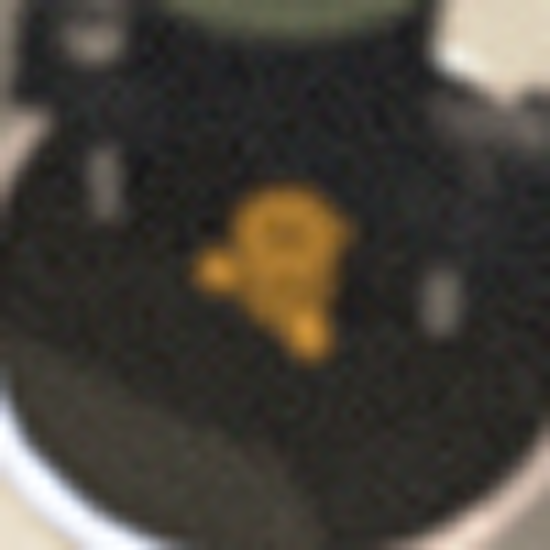

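The adapter is released and standing, with the hub at crop (286,235) and the fingers well clear at (105,185) and (440,300). I'll go straight up, then move away and check.

drive_tool(
  rows=[
    [-0.01,0,0,0],
    [-0.03,0,0,0],
    [-0.055,0,0,0],
    [-0.08,0,0,0],
    [-0.1,0,0,0],
  ],
)

```text
time: 20.65
tcp_pos: [0.5362, 0.013, 0.1717]
ee_rot: [-102.6, 89.7, 176.1]
wrist_force: [-0.0, -0.5, -0.3]
opening: 0.0853
```

drive_tool(
  rows=[
    [0,-0.01,0.04,0],
    [0,-0.02,0.08,0],
    [0,-0.03,0.12,0],
    [0,-0.04,0.16,0],
    [0,-0.05,0.2,0],
  ],
)

```text
time: 21.15
tcp_pos: [0.5164, -0.1939, 0.1726]
ee_rot: [-100.6, 89.7, 178.1]
wrist_force: [0.7, 0.2, -0.2]
opening: 0.0853
```

Run:
```python
from h import *
goto([.50,-.2,.17],8.6)
s=cams.get_image("scene");t=cams.get_image("top")
cv2.imwrite("pics/s18f.png",s);cv2.imwrite("pics/t18f.png",t)
cv2.imwrite("pics/s18.png",cv2.resize(s[140:290,265:445],None,fx=4,fy=4,interpolation=cv2.INTER_CUBIC))
cv2.imwrite("pics/t18.png",cv2.resize(t[80:250,255:385],None,fx=3.5,fy=3.5,interpolation=cv2.INTER_CUBIC))
```

```text
tcp [ 0.5164 -0.1939  0.1726] yhead 8.64 xdir [-0.006  0.    -1.   ] shift [ 0.0026 -0.0171  0.0035] turn 0.038475070843986714 F [ 0.74  0.22 -0.18] T [ 0.042 -0.043 -0.036] j [  7.8  44.4  18.3  94.5 -18.2  44.4  43. ] t 21.15 open 0.0853
```

View pics/s18.png

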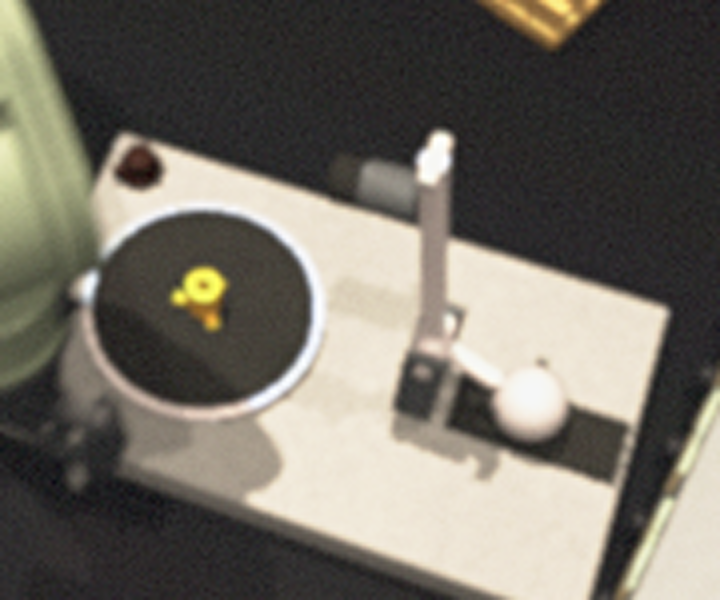

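View pics/t18.png

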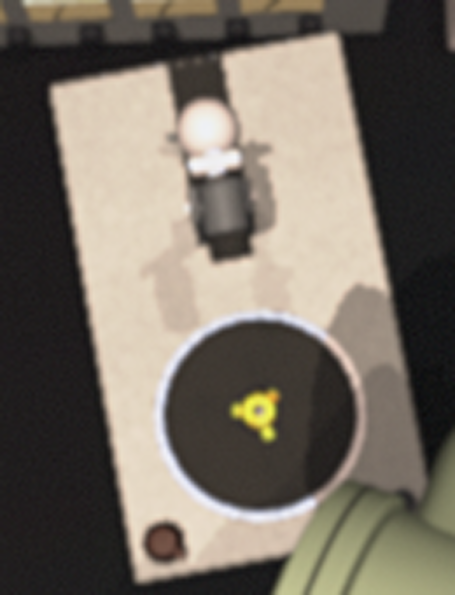

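Run:
```python
from h import *
s=cv2.imread("pics/s18f.png");t=cv2.imread("pics/t18f.png")
cv2.imwrite("pics/v.png",np.hstack([cv2.resize(s[198:228,302:332],None,fx=13,fy=13,interpolation=cv2.INTER_CUBIC),cv2.resize(t[182:212,314:344],None,fx=13,fy=13,interpolation=cv2.INTER_CUBIC)]))
for z in(.06,.09): print([((proj(n,[.535,.0131,z])-o+.5)*13-.5).round(0) for n,o in(("scene",[302,198]),("top",[314,182]))])
```

```text
[array([179., 230.]), array([201., 210.])]
[array([179., 168.]), array([199., 196.])]
```

View pics/v.png

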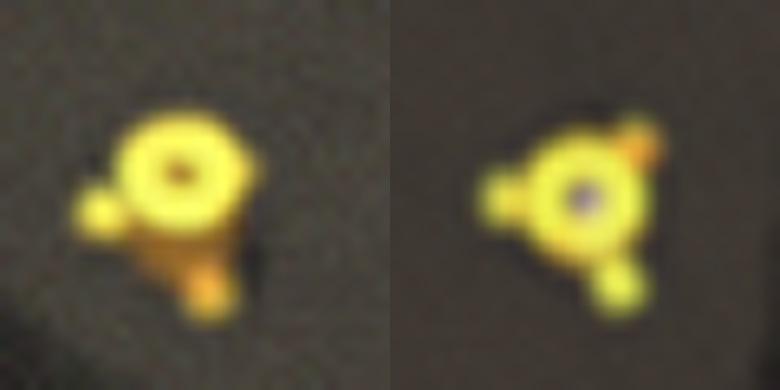

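Hub top sits at scene crop (181,172) and top crop (197,197). The prediction for a fully seated hub is (179,168) and (199,196), and the pin shows inside the hole. The hold-down arm is open with its ball on the buffer, and the gripper is clear. I'm handing in.

Run:
```python
from h import *
print(job.job_done()); print(env.get_state()["time"])
```

```text
the job is handed in; nothing more can be done
None
the job is handed in; nothing more can be done
```

The deck is ready: the hold-down arm rests open on its buffer and the brass adapter is seated over the spindle. I handed the job in at about 21 s of the 72 s allowed; no verdict was reported.

**Hold-down arm:** I pinched the T-bar end to end and swung it up its arc at 0.4 rad/s or less. I released it at about 1.28 rad, against an estimated balance point of about 1.22. It fell open by itself, and the next two pictures showed it standing still on the buffer.

**Adapter:** I pinched the smaller spider twice at right angles to centre it, carried it over and lowered it onto the spindle. The wrist force stayed below about 2 N the whole way down. I then let go and moved the gripper clear.

**Last checks:**
- **Seating:** in both views the hub top was within about 0.4 pixel (around 1–2 mm) of where a seated adapter should appear. The top view shows the spindle inside the hole.
- **Wrist force:** about zero.
- **Other things on the desk:** I saw none of them disturbed, but I did not measure their final positions.

**Disagreements and limits:**
- The two cameras put the spindle about 3 mm apart, so I corrected with the hub's known position in the gripper.
- The balance point comes from geometry. The force reading at the T-bar was biased, probably by pinch friction, and never clearly changed sign.
- I did not measure the force or speed of the ball's landing.

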